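Push the joystick unit around the trays into its assembly nest and seat it on the stop

ROBOT

A 7-joint arm with a two-finger parallel gripper is mounted at the origin on the work surface. World frame = base frame: x ahead of the robot, y to its left, z up, the work surface at z = 0. Lengths are in m, angles in rad, forces in N, time in s.
With the tool pointing down it reaches from about 0.425 to 0.925 m from the base axis. Payload 6.8 kg.
Tool frame: the origin (TCP) lies midway between the tips of the shut fingers; the grasp point (between the pads) lies 19 mm behind it (r.grip_point_offset is the distance from the TCP to the grasp point, in m); z points along the fingers, x is the direction in which the jaws open and shut, and the axes are right-handed (so a half turn about z gives the same grasp; the last joint's range is limited). The gripper opens to 85 mm and grips with 20 to 120 N. Pads are 22 mm wide; open, the fingers measure 114 mm over their backs; the gripper's body (76 mm by 85 mm) begins 54 mm behind the grasp point. The pads swing forward as they close: fully open they stand 13 mm farther back than shut.
Start: joints at [-1.4, 0.477, 0.022, 1.555, -0.011, 1.109, -0.083], TCP at [0.186, 0.649, 0.231] pointing down, gripper open.
Joint ranges: [-2.96, 2.96], [-0.34, 2.1], [-1.41, 1.46], [0.24, 2.44], [-1.37, 4.51], [0.17, 1.92], [-2.96, 2.96]. Speed limits (rad/s): [2.39, 2.39, 3.14, 3.14, 3.14, 3.14, 3.14].

INTERFACE

Orientations are given as a 3x3 rotation matrix whose columns are the frame's x, y, z axes.
In Python, from rig import monitor, read_camera, camera_params, workorder, r gives the robot as it stands.
- The arm moves only by the tool apply_moves, never from a script. Its arguments are lists of equal length, an entry for each row: "slide": the shift along the tool's x, y, z in mm, a list of three; "dr": the turn, a rotation vector about the tool's x, y, z in rad, a list of three. A call has 1 to 20 rows; each row is the pose to reach, as a shift and turn from the pose commanded when the call began, along the tool's axes at that moment; what a row does not reach only later rows make up. A row lasts 1/12 s, in which the tool goes at most 41.7 mm and 7.16 degrees, less where a joint would pass 70% of its speed; a pose out of reach is approached as far as the arm can. A call with a gripper value outside its range is refused whole. "jaw" is the finger opening in mm, from 0 to 85.4, set as the call begins (left out, the last holds). The fingers move at their own pace and stop on an object; "squeeze" is the grip in N (left out, the last holds). Time passes only in rows, so rows that repeat a pose let the fingers close. It gives the time, the measured TCP pose, the force and the opening at its end, in the units of the state.
- monitor.observe(): the state, without advancing time (a new reading comes with each control period).
- read_camera(name): name is "scene" or "top" or "wrist"; returns the picture (420x560x3 uint8, blue, green, red); there is no depth.
- camera_params(name): a dict with "intrinsics" (3x3 intrinsics, pixels), "R" (3x3) and "t" (3): a world point X has camera coordinates R X + t. Camera axes: x right, y down, z forward; pixel columns grow to the right and rows downward; lengths in m; the calibration is good to about 2 mm. A picture is of the moment at which its call begins: read the wrist's pose just before it. camera_params takes no time and is no camera call; for the wrist camera it gives the pose at the moment of the call.
- workorder.finish_job(): hands the job in, once; it reports no verdict.
The state is a dict: "t": time; "q": joint angles; "joint_velocities": joint speeds; "joint_efforts": joint torques, N m; "tool_pos": TCP position; "eef_rot": TCP orientation; "force": force on the tool from outside, world axes, zero at the start; "wrist_torque": the same for the moment, N m; "opening": finger opening in m.
Only numpy, scipy, OpenCV 4.12 (cv2) and the standard library are available. Lean on these libraries where they do the work, as an engineer would, in place of code of your own. Each camera call takes 0.05 s, during which the arm holds its last target. There are 200 camera calls.

TASK

Push the joystick unit flat along the bench, around the bit rack, screw tray and button box without touching any of them, into the assembly nest between the two rails. Press it gently but firmly home against the stop bolt for about half a second, then back away and leave it there, square in the nest. Do not lift or tip the unit, do not hit the bolt hard, and leave everything else on the bench where it is.

Things in the scene. Friction and masses are not known exactly. Their poses are not given: they have to be found in the camera images.
- unit: Joystick unit, loose: black box topped by a steel plate, 100 mm along its x, 92 mm along y (this width fits the nest), 38 mm high, upright sides, 9 mm corner radii; dust ring on top to 46 mm. Too wide to grasp. About 0.5 kg, smooth: slides at 1 to 3 N. Origin: centre of underside. It starts right (-y) of the nest, its x within 0.3 rad of world x. Pushing low on a face keeps it flat.
- nest: Fixed assembly nest: two parallel aluminium rails 28 mm high and a cross bracket behind. Origin: on the bench, mid-lane at the mouth; x points into the nest (away from the robot, within 0.1 rad of world x), y left. Straight rails from x = 0 to 60 mm, flared lead-ins back to x = -31 mm (opening 118 mm). Inner face of right rail: y = -47 mm. Outside: y -72 to +73 mm, x to 125 mm.
- cheek_face (a point): Fixed point of the nest at x = 30, y = 43, z = 14 mm in its frame: the middle of the inner face, at rest, of the white sprung cheek on the left rail. The cheek gives way up to 7 mm and presses with 1 to 4 N, so a unit sliding in drags 2 to 6 N in all, and it ends snug on the right rail, its centre about 1 mm right of mid-lane.
- stop: Clamp on the bracket with a rigid steel stop bolt, round head 22 mm across, 18 mm above the bench, facing the mouth. Origin: on the bench, mid-lane, 112 mm inside the mouth; axes as the nest's. The head's front, where the unit's leading face must rest, is 64 to 98 mm inside the mouth: not measured, feel for it. Some 10 N above the sliding drag for half a second seats it; over 20 N harms it.
- bit_rack: Fixed obstacle: wooden block with upright driver bits, 58 x 96 mm (its x, y), 46 mm high; origin at the centre of its underside.
- screw_tray: Fixed obstacle: grey open tray of screws with three compartments, 64 x 100 mm (its x, y), 32 mm high; origin at the centre of its underside.
- button_box: Fixed obstacle: cardboard box with six white round push buttons on top, 62 x 92 mm (its x, y), 43 mm high; origin at the centre of its underside.
- screwdriver: Bystander, loose: Screwdriver lying on the bench at the right side, about 200 mm long; origin under its middle.
- dust_washer: Bystander, loose: Flat black washer, 48 mm across, 6 mm thick; origin at the centre of its underside.
- grease_jar: Bystander, loose: Small round jar, 44 mm across, 45 mm high; origin at the centre of its underside.
- ball_top: Bystander, loose: Black egg-shaped joystick knob, 35 mm across, 39 mm high; origin at the centre of its underside.
- tape_roll: Bystander, loose: Roll of tape, 68 mm across, 18 mm high, lying flat; origin at the centre of its underside.
- gate_ring: Bystander, loose: White plastic ring, 40 mm across, 10 mm high, lying flat; origin at the centre of its underside.
There are look-alikes about, which are no part of the job. Leave any blue or red look-alike of the unit alone.

How it is judged:
By the outcome, as a careful person would: the job done as asked, in the order asked, and still so for the second after the job is handed in, with the robot touching nothing.
It also fails if it takes over 72 s, if anything falls off the work surface, if the arm or the gripper's body presses on something with over 40 N, if the wrist force passes 120 N, or if a joint passes its speed limit or range.

## Working session

There is one attempt and no reset: what is moved stays moved. The work goes in short steps, Python scripts to look and compute and a tool call to move; the robot and the scene stay as the last step left them, time stands still between calls to the robot, and variables do not carry over. Pictures are saved under pics/ and viewed, about 8 in all and at most 12, crops included, and the job is handed in when it is done.

Besides the shell and the picture viewer there is one more tool, called as a command line: name --argument value ..., lists and objects as JSON in quotes. apply_moves: Moves the arm, as the interface text tells. Its arguments: {"type":"object","properties":{"slide":{"type":"array"},"dr":{"type":"array"},"jaw":{"type":"number"},"squeeze":{"type":"number"}},"required":["slide","dr"]}

```bash
mkdir -p pics
python3 - <<'E'
from rig import monitor, read_camera, camera_params, r
import cv2
for n in ("top","scene"):
    im=read_camera(n); cv2.imwrite(f"pics/{n}0.png",im)
    p=camera_params(n); print(n,p)
s=monitor.observe(); print(s)
E
```

```text
top {'intrinsics': array([[473.8247126 ,   0.        , 279.45133335],
       [  0.        , 473.8247126 , 211.16762351],
       [  0.        ,   0.        ,   1.        ]]), 'R': array([[-1.89212789e-02, -9.99820847e-01,  5.08156519e-04],
       [-9.96220926e-01,  1.88100551e-02, -8.47941517e-02],
       [ 8.47694021e-02, -2.11064995e-03, -9.96398361e-01]]), 't': array([-0.02358955,  0.47978281,  1.28647649])}
scene {'intrinsics': array([[392.36846594,   0.        , 285.27168836],
       [  0.        , 392.36846594, 203.79751638],
       [  0.        ,   0.        ,   1.        ]]), 'R': array([[-0.20817423,  0.9780887 ,  0.00244594],
       [ 0.60209849,  0.13011926, -0.78774766],
       [-0.77080535, -0.16251607, -0.61599321]]), 't': array([ 0.14286052, -0.24486668,  1.43258754])}
{'t': 0.1, 'q': array([-1.40008361,  0.47772545,  0.0223328 ,  1.55633821, -0.01152782,
        1.10931805, -0.08313183]), 'joint_velocities': array([ 0.00063781, -0.00135971, -0.00151403, -0.00397268, -0.00132564,
        0.00018143, -0.0006161 ]), 'joint_efforts': array([ 5.05710035e-03, -5.97760463e+01,  1.61399961e+00, -2.81952775e+01,
        1.28068600e-02,  5.04131793e-03, -6.73637700e-06]), 'tool_pos': array([0.18561942, 0.64842014, 0.23042345]), 'eef_rot': array([[ 2.75228824e-01,  9.61378676e-01, -3.68385363e-04],
       [ 9.61377315e-01, -2.75229055e-01, -1.62020352e-03],
       [-1.65901947e-03,  9.17693773e-05, -9.99998620e-01]]), 'force': array([-0.59851397, -0.29439309, -0.62149618]), 'wrist_torque': array([-0.02980369,  0.00756189,  0.0268113 ]), 'opening': 0.08519815589150162}
```

View pics/top0.png

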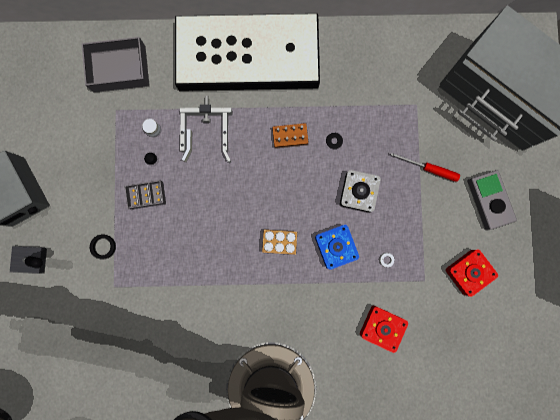

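View pics/scene0.png

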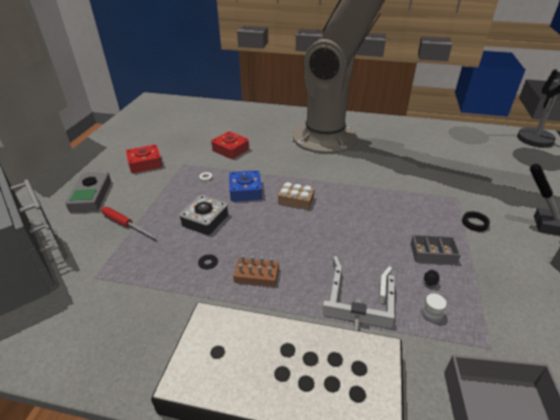

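The candidates are the steel-topped box at top (361,190), the blue box at (337,247), and the red boxes at (472,272) and (384,328). By the description, the unit is the steel one. I'll check it in a close crop, with the nest crop alongside.

```bash
cat > h.py <<'E'
import numpy as np, cv2
from rig import monitor, read_camera, camera_params
def px2w(n,uv,z,p=None):
    p=p or camera_params(n); R,t=np.array(p["R"]),np.array(p["t"]); c=-R.T@t
    uv=np.atleast_2d(np.array(uv,float)); d=np.c_[uv,np.ones(len(uv))]@np.linalg.inv(p["intrinsics"]).T@R
    return (c+d*((z-c[2])/d[:,2])[:,None])[:,:2]
def w2px(n,X,p=None):
    p=p or camera_params(n); x=(np.atleast_2d(X)@np.array(p["R"]).T+p["t"])@np.array(p["intrinsics"]).T
    return x[:,:2]/x[:,2:]
E
python3 - <<'E'
import cv2, numpy as np
im=cv2.imread("pics/top0.png")
a=cv2.resize(im[90:170,170:240],None,fx=5.5,fy=5.5,interpolation=cv2.INTER_CUBIC)
b=cv2.resize(im[150:230,325:395],None,fx=5.5,fy=5.5,interpolation=cv2.INTER_CUBIC)
cv2.imwrite("pics/c1.png",np.hstack([a,b])); print(a.shape)
a=cv2.resize(im[115:265,255:355],None,fx=4,fy=4,interpolation=cv2.INTER_CUBIC)
cv2.imwrite("pics/c2.png",a)
E
```

```text
(440, 385, 3)
```

View pics/c1.png

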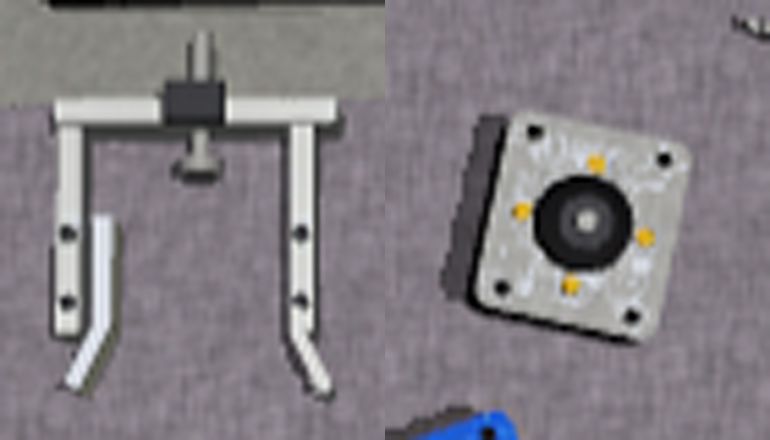

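View pics/c2.png

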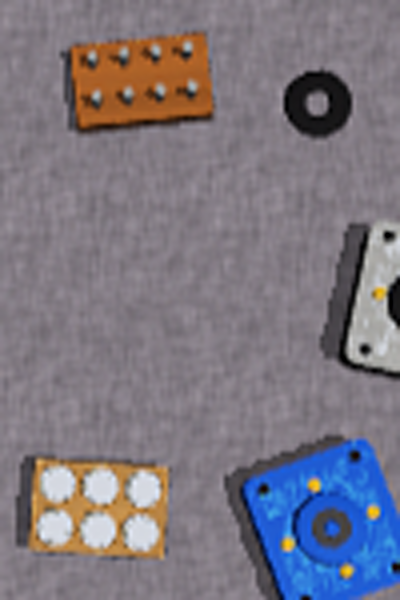

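The crop confirms the unit: a black box with a steel plate, centred near top (361,190). The nest opens towards the robot, with its right rail's inner edge near crop x=290 and its mouth near crop y=330. The lane between the bit rack (290,135) and the button box (280,241) is clear.

Run:
```python
from h import *
def full(pts,s,o): return (np.array(pts,float)+.5)/s-.5+np.array(o)
P=lambda pts,s,o,z: np.round(px2w("top",full(pts,s,o),z)*1000,1)
print("R rail inner top (far,near)",P([(290,127),(290,330)],5.5,(170,90),.028))
print("R rail outer",P([(314,127),(316,330)],5.5,(170,90),.028))
print("L rail outer",P([(57,127),(54,335)],5.5,(170,90),.028))
print("bracket back corners",P([(55,98),(337,96)],5.5,(170,90),.028))
print("flare R tip, L tip",P([(325,392),(72,388)],5.5,(170,90),.028))
print("cheek inner",P([(116,220),(112,325)],5.5,(170,90),.028))
print("bolt head front",P([(197,180)],5.5,(170,90),.02))
u=P([(123,107),(309,150),(270,342),(88,303)],5.5,(325,150),.038)
print("unit",u,u.mean(0),np.linalg.norm(u-np.roll(u,1,0),axis=1),[np.degrees(np.arctan2(*(b-a)[::-1])) for a,b in zip(u,np.roll(u,1,0))])
print("unit pin",P([(587-385,221)],5.5,(325,150),.05))
print("rack",P([(70,45),(207,33),(213,117),(80,130)],4,(255,115),.046 if 0 else .035))
print("btn",P([(36,458),(168,466),(165,558),(32,550)],4,(255,115),.04))
print("washer",P([(318,103)],4,(255,115),.006))
print("blue",P([(238,478),(360,438),(408,560),(285,605)],4,(255,115),.038))
print("tray",np.round(px2w("top",[(126,184),(164,181),(166,206),(129,209)],.032)*1000))
```

```text
R rail inner top (far,near) [[757.4 121.6]
 [652.9 122.5]]
R rail outer [[757.2 109.4]
 [652.7 109.4]]
L rail outer [[759.7 239.8]
 [652.6 241.4]]
bracket back corners [[774.7 240.8]
 [773.1  97.6]]
flare R tip, L tip [[620.9 105.2]
 [625.3 232.4]]
cheek inner [[711.  210. ]
 [657.1 212.2]]
bolt head front [[733.1 170.2]]
unit [[ 590.1 -219.9]
 [ 566.8 -311.8]
 [ 471.3 -288.9]
 [ 492.3 -199.5]] [ 530.125 -255.025] [99.90495483 94.80770011 98.20722988 91.83332728] [np.float64(168.21767486553767), np.float64(75.77321102486165), np.float64(-13.484387132678265), np.float64(-103.2190849070166)]
unit pin [[ 530.6 -255.2]]
rack [[ 715.4  -16.8]
 [ 722.1 -111.9]
 [ 662.9 -114.6]
 [ 655.6  -22.7]]
btn [[429.6  11.2]
 [422.5 -78.1]
 [360.5 -74.7]
 [367.6  14.9]]
washer [[ 678.2 -190.9]]
blue [[ 413.6 -125.4]
 [ 439.1 -208.8]
 [ 356.1 -238.7]
 [ 327.5 -154.9]]
tray [[561. 387.]
 [567. 283.]
 [498. 277.]
 [492. 379.]]
```

Estimates: unit at (530,-255) mm with yaw about -0.22. Nest origin about (651,169.5) with yaw about -0.01. The unit's measured sides (98–100 × 92–95 mm) and the nest's outside width (143 mm) agree with the sizes given.

Plan: push the unit +y through the clear lane, with two fingers on its right face, then push +x from its near face into the nest.

apply_moves --slide '[[-317,521,-20],[-317,521,-20],[-317,521,-20],[-317,521,-20],[-317,521,-20],[-317,521,-20],[-317,521,-20],[-317,521,-20],[-317,521,-20],[-317,521,-20],[-317,521,-20],[-317,521,-20],[-317,521,-20],[-317,521,-20],[-317,521,-20],[-317,521,-20],[-317,521,-20],[-317,521,-20]]' --dr '[[0,0,1.516],[0,0,1.516],[0,0,1.516],[0,0,1.516],[0,0,1.516],[0,0,1.516],[0,0,1.516],[0,0,1.516],[0,0,1.516],[0,0,1.516],[0,0,1.516],[0,0,1.516],[0,0,1.516],[0,0,1.516],[0,0,1.516],[0,0,1.516],[0,0,1.516],[0,0,1.516]]' --jaw 45

```text
t: 1.6
tool_pos: [0.5986, 0.2017, 0.2507]
eef_rot: [[0.975, -0.221, -0.001], [-0.221, -0.975, 0.0], [-0.001, 0.0, -1.0]]
force: [-0.2, 0.8, 0.2]
opening: 0.0449
```

apply_moves --slide '[[34.4,552.6,0],[34.4,552.6,0],[34.4,552.6,0],[34.4,552.6,0],[34.4,552.6,0],[34.4,552.6,0],[34.4,552.6,0],[34.4,552.6,0],[34.4,552.6,0],[34.4,552.6,0],[34.4,552.6,0],[34.4,552.6,0],[34.4,552.6,0],[34.4,552.6,60],[34.4,552.6,100],[34.4,552.6,120]]' --dr '[[0,0,0],[0,0,0],[0,0,0],[0,0,0],[0,0,0],[0,0,0],[0,0,0],[0,0,0],[0,0,0],[0,0,0],[0,0,0],[0,0,0],[0,0,0],[0,0,0],[0,0,0],[0,0,0]]'

```text
t: 2.93
tool_pos: [0.5105, -0.3447, 0.1297]
eef_rot: [[0.975, -0.221, 0.001], [-0.221, -0.975, 0.001], [0.001, -0.001, -1.0]]
force: [0.6, 0.6, -1.1]
opening: 0.0449
```

Run:
```python
from h import *
p=camera_params("wrist"); im=read_camera("wrist"); cv2.imwrite("pics/w1.png",im)
s=monitor.observe(); print(s["tool_pos"],s["eef_rot"][:,0],s["force"],s["q"])
c=np.array([530,-255]);a=-.22;R=np.array([[np.cos(a),-np.sin(a)],[np.sin(a),np.cos(a)]])
k=np.array([[50,46],[50,-46],[-50,-46],[-50,46]])@R.T+c
q=w2px("wrist",np.c_[k,[38]*4]/1000,p); print(q.round())
cv2.polylines(im,[q.astype(np.int32)],True,(0,255,0),1); cv2.imwrite("pics/w1.png",im)
```

```text
[ 0.50691618 -0.34098418  0.12204805] [ 0.97549046 -0.219772   -0.01089175] [-1.93533215  2.24309804 -4.61504698] [ 0.06692011  0.56160649  0.58222906  1.83043018 -0.39015441  0.8780124
  0.61406866]
[[357.  10.]
 [349. 153.]
 [213. 153.]
 [204.  11.]]
```

View pics/w1.png

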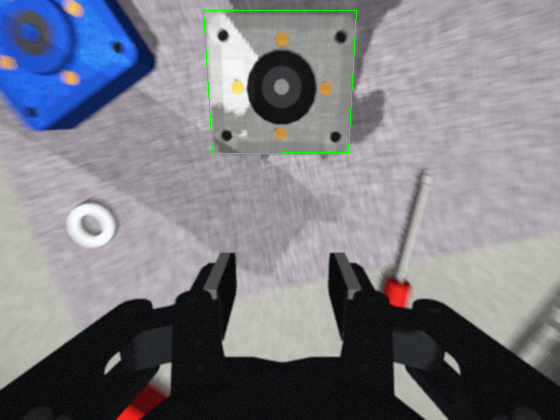

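The projected outline sits on the steel unit in the wrist picture (corners about 204–357, 10–153), so the pose is good. The descent spot is clear. Lowering now.

apply_moves --slide '[[0,0,30],[0,0,60],[0,0,85],[0,0,100],[0,0,110],[0,0,115],[0,0,118],[0,0,118],[0,0,118]]' --dr '[[0,0,0],[0,0,0],[0,0,0],[0,0,0],[0,0,0],[0,0,0],[0,0,0],[0,0,0],[0,0,0]]'

```text
t: 3.73
tool_pos: [0.511, -0.3458, 0.0144]
eef_rot: [[0.975, -0.222, 0.002], [-0.222, -0.975, -0.001], [0.002, 0.0, -1.0]]
force: [-0.6, 0.2, 1.0]
opening: 0.045
```

apply_moves --slide '[[0,-8,4],[0,-16,4],[0,-22,4],[0,-26,4],[0,-29,4],[0,-32,4],[0,-35,4],[0,-38,4],[0,-42,4],[0,-46,4],[0,-50,4],[0,-54,4]]' --dr '[[0,0,0],[0,0,0],[0,0,0],[0,0,0],[0,0,0],[0,0,0],[0,0,0],[0,0,0],[0,0,0],[0,0,0],[0,0,0],[0,0,0]]'

```text
t: 4.73
tool_pos: [0.5222, -0.2932, 0.0094]
eef_rot: [[0.975, -0.223, 0.0], [-0.223, -0.975, -0.001], [0.0, 0.001, -1.0]]
force: [-0.2, -4.2, 0.6]
opening: 0.0447
```

apply_moves --slide '[[-0.9,-8.2,0],[-1.7,-16.5,0],[-2.6,-24.7,0],[-3.4,-32.9,0],[-4.3,-41.2,0],[-5.2,-49.4,0],[-6.0,-57.6,0],[-6.9,-65.9,0],[-7.7,-74.1,0],[-8.6,-82.3,0],[-9.4,-90.6,0],[-10.3,-98.8,0]]' --dr '[[0,0,-0.018],[0,0,-0.035],[0,0,-0.053],[0,0,-0.071],[0,0,-0.088],[0,0,-0.106],[0,0,-0.124],[0,0,-0.141],[0,0,-0.159],[0,0,-0.177],[0,0,-0.194],[0,0,-0.212]]'

```text
t: 5.73
tool_pos: [0.5341, -0.1935, 0.0093]
eef_rot: [[1.0, -0.01, -0.0], [-0.01, -1.0, 0.0], [-0.0, -0.0, -1.0]]
force: [0.3, -3.4, 3.0]
opening: 0.0449
```

Run:
```python
from h import *
im=read_camera("top"); s=monitor.observe(); print(s["t"],s["tool_pos"],s["eef_rot"][:,0],s["force"])
crop=im[90:270,170:410]; cv2.imwrite("pics/t2.png",cv2.resize(crop,None,fx=3.3,fy=3.3,interpolation=cv2.INTER_CUBIC))
```

```text
5.7833 [ 0.53435127 -0.19106442  0.00898166] [ 9.99974986e-01 -7.03330904e-03 -7.48240803e-04] [-0.18612386 -1.76007015  1.54587878]
```

View pics/t2.png

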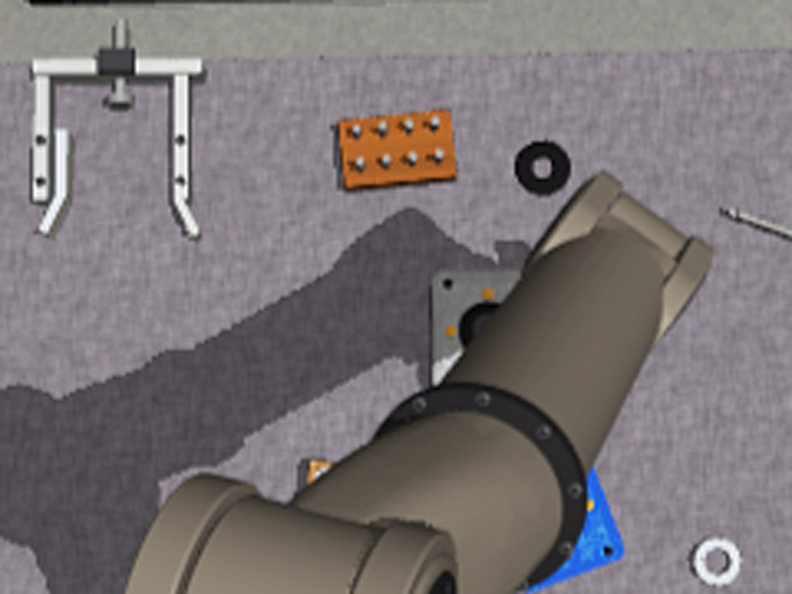

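The unit is nearly square now. Its top-left plate corner is at crop (432,272), well clear of the rack (bottom edge at crop row 188) and the button box. Carrying on in +y.

apply_moves --slide '[[-0.1,-8,0],[-0.2,-18,0],[-0.3,-28,0],[-0.4,-38,0],[-0.5,-48,0],[-0.6,-58,0],[-0.7,-68,0],[-0.8,-78,0],[-0.9,-88,0],[-1,-98,0],[-1.1,-108,0],[-1.2,-118,0],[-1.3,-128,0],[-1.4,-138,0],[-1.5,-148,0],[-1.6,-158,0],[-1.7,-168,0],[-1.8,-178,0],[-1.9,-188,0],[-2,-198,0]]' --dr '[[0,0,0],[0,0,0],[0,0,0],[0,0,0],[0,0,0],[0,0,0],[0,0,0],[0,0,0],[0,0,0],[0,0,0],[0,0,0],[0,0,0],[0,0,0],[0,0,0],[0,0,0],[0,0,0],[0,0,0],[0,0,0],[0,0,0],[0,0,0]]'

```text
t: 7.45
tool_pos: [0.5344, 0.0046, 0.0093]
eef_rot: [[1.0, -0.012, -0.0], [-0.012, -1.0, 0.0], [-0.0, -0.0, -1.0]]
force: [-0.1, -1.0, -1.4]
opening: 0.045
```

apply_moves --slide '[[-0.1,-10,0],[-0.2,-20,0],[-0.3,-30,0],[-0.4,-40,0],[-0.5,-50,0],[-0.6,-60,0],[-0.7,-69,0],[-0.8,-77,0],[-0.9,-84,0],[-0.9,-90,0],[-1,-95,0],[-1,-99,0],[-1,-102,0],[-1.1,-104.5,0],[-1.1,-106,0],[-1.1,-107,0],[-1.1,-107,0]]' --dr '[[0,0,0],[0,0,0],[0,0,0],[0,0,0],[0,0,0],[0,0,0],[0,0,0],[0,0,0],[0,0,0],[0,0,0],[0,0,0],[0,0,0],[0,0,0],[0,0,0],[0,0,0],[0,0,0],[0,0,0]]'

```text
t: 8.87
tool_pos: [0.5346, 0.1108, 0.0093]
eef_rot: [[1.0, -0.012, -0.0], [-0.012, -1.0, 0.0], [-0.0, -0.0, -1.0]]
force: [-0.2, -1.1, -0.3]
opening: 0.0452
```

Run:
```python
from h import *
im=read_camera("top"); s=monitor.observe(); print(s["t"],s["tool_pos"],s["eef_rot"][:,0],s["force"])
crop=im[90:240,170:320]; cv2.imwrite("pics/t3.png",cv2.resize(crop,None,fx=4,fy=4,interpolation=cv2.INTER_CUBIC))
```

```text
8.9167 [0.53462785 0.11078171 0.00929939] [ 9.99926919e-01 -1.20893568e-02 -6.40778467e-05] [ 0.37988102 -1.18013346 -0.54389666]
```

View pics/t3.png

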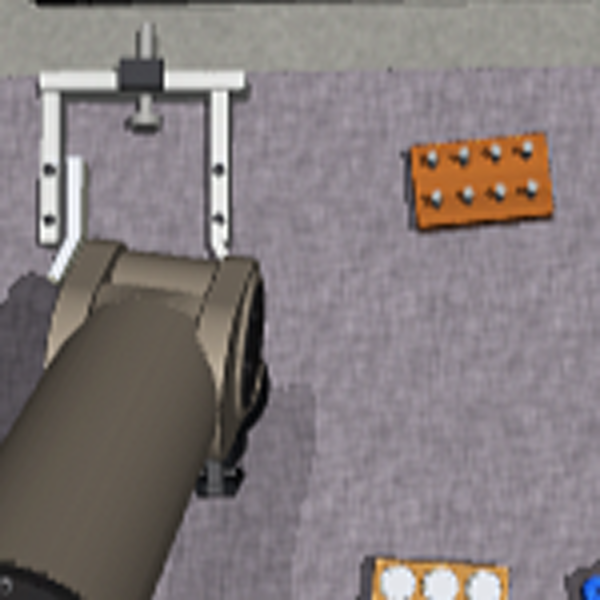

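The unit is hidden under the forearm, as expected. Backing away, rising and going round to the near side.

apply_moves --slide '[[0,12,0],[0,40,0],[0,40,-35],[0,40,-75],[0,40,-121],[-92,-59,-121],[-92,-59,-121],[-92,-59,-121],[-92,-59,-121],[-92,-59,-121],[-92,-59,-121],[-92,-59,-121],[-92,-59,-121],[-92,-59,-121],[-92,-59,-121],[-92,-59,-121],[-92,-59,-121],[-92,-59,-121],[-92,-59,-121],[-92,-59,-121]]' --dr '[[0,0,0],[0,0,0],[0,0,0],[0,0,0],[0,0,0],[0,0,1.559],[0,0,1.559],[0,0,1.559],[0,0,1.559],[0,0,1.559],[0,0,1.559],[0,0,1.559],[0,0,1.559],[0,0,1.559],[0,0,1.559],[0,0,1.559],[0,0,1.559],[0,0,1.559],[0,0,1.559],[0,0,1.559]]'

```text
t: 10.58
tool_pos: [0.4434, 0.1704, 0.1303]
eef_rot: [[0.002, -1.0, 0.0], [-1.0, -0.002, -0.0], [0.0, -0.0, -1.0]]
force: [-0.9, -0.1, -0.0]
opening: 0.0452
```

Run:
```python
from h import *
pw=camera_params("wrist"); w=read_camera("wrist"); im=read_camera("top"); s=monitor.observe(); print(s["t"],s["tool_pos"],s["eef_rot"][:,0],s["force"],s["q"][6])
np.savez("w4.npz",**{k:np.array(v) for k,v in pw.items()}); cv2.imwrite("pics/w4.png",w);cv2.imwrite("pics/t4.png",im)
crop=cv2.resize(im[90:240,170:240],None,fx=2.8,fy=2.8,interpolation=cv2.INTER_CUBIC)
cv2.imwrite("pics/v4.png",np.hstack([w,crop]) )
```

```text
10.6833 [0.44340489 0.17054354 0.13034683] [ 1.74047976e-03 -9.99998379e-01 -4.61332768e-04] [0.09723503 0.161979   0.50065527] -1.4562649011348279
```

View pics/v4.png

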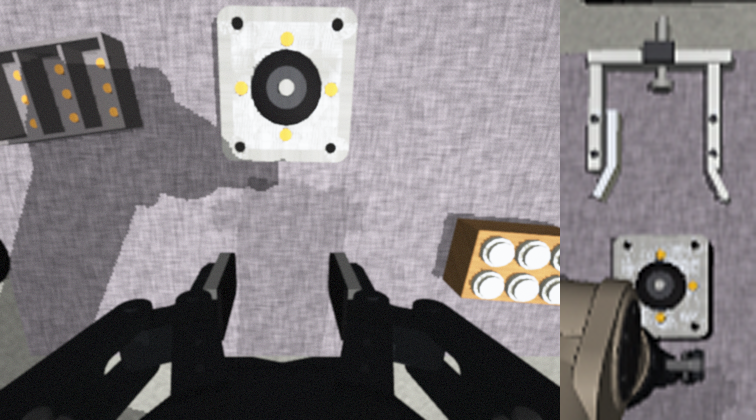

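The unit stands whole and nearly square in front of the nest. Its plate corners in the wrist view are about (217,6), (358,10), (354,163) and (218,160). Measuring its offset from the lane.

Run:
```python
from h import *
p=dict(np.load("w4.npz")); w=cv2.imread("pics/w4.png")
def rect(n,p,pts,z):
    u=px2w(n,pts,z,p)*1000; print(n,u.round(1).tolist(),u.mean(0).round(1),[round(np.degrees(np.arctan2(*(b-a)[::-1])),1) for a,b in zip(u,np.roll(u,1,0))],np.linalg.norm(u-np.roll(u,1,0),axis=1).round(1))
rect("wrist",p,[(217,6),(358,10),(354,163),(218,160)],.038)
# screw holes
rect("wrist",p,[(237,23),(337,25),(331,148),(240,147)],.038)
f=lambda a:[((x-560+.5)/2.8-.5+170,(y+.5)/2.8-.5+90) for x,y in a]
rect("top",None,f([(627,244),(701,244),(694,327),(694,327)]),.038)
print("pin",px2w("top",f([(659,285)]),.048)*1000,px2w("wrist",[(287,88)],.048,p)*1000)
```

```text
wrist [[584.8, 211.9], [582.8, 119.6], [482.8, 115.6], [484.7, 216.6]] [533.8 165.9] [np.float64(177.3), np.float64(88.7), np.float64(2.3), np.float64(-91.1)] [100.2  92.3 100.1 100.9]
wrist [[575.0, 199.2], [574.0, 132.9], [493.7, 133.2], [494.2, 199.9]] [534.2 166.3] [np.float64(179.5), np.float64(89.2), np.float64(-0.2), np.float64(-90.5)] [80.7 66.3 80.3 66.7]
top [[576.5, 200.5], [575.2, 128.2], [493.8, 135.7], [493.8, 135.7]] [534.8 150. ] [np.float64(-141.9), np.float64(88.9), np.float64(-5.3), np.float64(0.0)] [105.1  72.3  81.7   0. ]
pin [[534.26687153 167.94676302]] [[533.86975777 165.95688874]]
```

The unit is at about (534,167) with yaw about -0.01, around 2 mm right of the lane line. The flares allow 13 mm, and I'll trim 2 mm on the way in. Descending behind the near face.

apply_moves --slide '[[2.5,0,30],[2.5,0,60],[2.5,0,85],[2.5,0,102],[2.5,0,112],[2.5,0,118],[2.5,0,121],[2.5,0,121],[2.5,-8,121],[2.5,-15,121],[2.5,-20,121],[2.5,-23,121],[2.5,-26,121],[2.5,-29,121],[2.5,-32,121],[2.5,-35,121],[2.5,-38,121],[2.5,-41,121]]' --dr '[[0,0,0.0125],[0,0,0.0125],[0,0,0.0125],[0,0,0.0125],[0,0,0.0125],[0,0,0.0125],[0,0,0.0125],[0,0,0.0125],[0,0,0.0125],[0,0,0.0125],[0,0,0.0125],[0,0,0.0125],[0,0,0.0125],[0,0,0.0125],[0,0,0.0125],[0,0,0.0125],[0,0,0.0125],[0,0,0.0125]]'

```text
t: 12.18
tool_pos: [0.4839, 0.1682, 0.009]
eef_rot: [[-0.013, -1.0, -0.001], [-1.0, 0.013, -0.0], [0.0, 0.001, -1.0]]
force: [-2.0, 0.2, -1.3]
opening: 0.0449
```

apply_moves --slide '[[-0.3,-6,0],[-0.5,-12,0],[-0.8,-18,0],[-1.0,-24,0],[-1.2,-30,0],[-1.4,-35,0],[-1.6,-40,0],[-1.8,-44,0],[-1.9,-48,0],[-2,-51,0],[-2,-53,0],[-2,-54,0]]' --dr '[[0,0,0],[0,0,0],[0,0,0],[0,0,0],[0,0,0],[0,0,0],[0,0,0],[0,0,0],[0,0,0],[0,0,0],[0,0,0],[0,0,0]]'

```text
t: 13.18
tool_pos: [0.5386, 0.1696, 0.0093]
eef_rot: [[-0.013, -1.0, -0.0], [-1.0, 0.013, 0.0], [-0.0, 0.0, -1.0]]
force: [-3.7, 0.0, 2.5]
opening: 0.045
```

Run:
```python
from h import *
im=read_camera("top"); p=camera_params("wrist"); w=read_camera("wrist"); s=monitor.observe(); print(s["t"],s["tool_pos"],s["eef_rot"][:,0],s["force"])
np.savez("w5.npz",**{k:np.array(v) for k,v in p.items()}); cv2.imwrite("pics/w5.png",w); cv2.imwrite("pics/t5.png",im)
crop=cv2.resize(im[90:180,170:240],None,fx=4.667,fy=4.667,interpolation=cv2.INTER_CUBIC)
cv2.imwrite("pics/v5.png",np.hstack([w[:,100:520],crop]))
```

```text
13.2833 [0.53867275 0.16960826 0.00933198] [-1.27245401e-02 -9.99919039e-01 -3.36744199e-05] [-1.21191121 -0.51048854 -0.92229474]
```

View pics/v5.png

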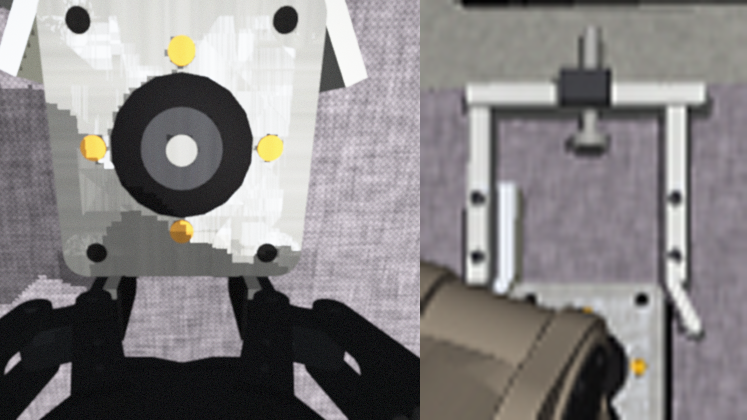

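The unit's front is at the mouth and aligned with the lane: its right edge is at crop x≈662 and the rail's inner edge at ≈667. Pushing in.

apply_moves --slide '[[0,-4,0],[0,-8,0],[0,-12,0],[0,-16,0],[0,-20,0],[0,-24,0],[0,-28,0],[0,-32,0],[0,-36,0],[0,-40,0],[0,-43,0],[0,-46,0],[0,-49,0],[0,-52,0]]' --dr '[[0,0,0],[0,0,0],[0,0,0],[0,0,0],[0,0,0],[0,0,0],[0,0,0],[0,0,0],[0,0,0],[0,0,0],[0,0,0],[0,0,0],[0,0,0],[0,0,0]]'

```text
t: 14.45
tool_pos: [0.5892, 0.1698, 0.0089]
eef_rot: [[-0.012, -1.0, -0.003], [-1.0, 0.012, 0.001], [-0.001, 0.003, -1.0]]
force: [-7.6, 2.3, 2.5]
opening: 0.0448
```

apply_moves --slide '[[0,-1.5,0],[0,-3,0],[0,-4.5,0],[0,-6,0],[0,-7.5,0],[0,-9,0],[0,-10.5,0],[0,-12,0]]' --dr '[[0,0,0],[0,0,0],[0,0,0],[0,0,0],[0,0,0],[0,0,0],[0,0,0],[0,0,0]]'

```text
t: 15.12
tool_pos: [0.6011, 0.1697, 0.0089]
eef_rot: [[-0.012, -1.0, -0.003], [-1.0, 0.012, 0.001], [-0.001, 0.003, -1.0]]
force: [-7.8, 2.0, 3.2]
opening: 0.0451
```

apply_moves --slide '[[0,-1,0],[0,-2,0],[0,-3,0],[0,-4,0]]' --dr '[[0,0,0],[0,0,0],[0,0,0],[0,0,0]]'

```text
t: 15.45
tool_pos: [0.6051, 0.1696, 0.0089]
eef_rot: [[-0.012, -1.0, -0.003], [-1.0, 0.012, 0.001], [-0.001, 0.003, -1.0]]
force: [-7.3, 2.5, 3.7]
opening: 0.0448
```

apply_moves --slide '[[0,-1,0],[0,-2,0],[0,-3,0],[0,-4,0]]' --dr '[[0,0,0],[0,0,0],[0,0,0],[0,0,0]]'

```text
t: 15.78
tool_pos: [0.6092, 0.1696, 0.0089]
eef_rot: [[-0.012, -1.0, -0.003], [-1.0, 0.012, 0.001], [-0.001, 0.003, -1.0]]
force: [-8.0, 1.6, 3.4]
opening: 0.0449
```

apply_moves --slide '[[0,-0.8,0],[0,-1.6,0],[0,-2.4,0]]' --dr '[[0,0,0],[0,0,0],[0,0,0]]'

```text
t: 16.03
tool_pos: [0.6115, 0.1696, 0.0089]
eef_rot: [[-0.012, -1.0, -0.003], [-1.0, 0.012, 0.001], [-0.001, 0.003, -1.0]]
force: [-8.1, 2.8, 3.2]
opening: 0.045
```

apply_moves --slide '[[0,-0.8,0],[0,-1.6,0],[0,-2.4,0]]' --dr '[[0,0,0],[0,0,0],[0,0,0]]'

```text
t: 16.28
tool_pos: [0.614, 0.1696, 0.0089]
eef_rot: [[-0.012, -1.0, -0.003], [-1.0, 0.012, 0.001], [-0.001, 0.003, -1.0]]
force: [-7.4, 2.2, 3.2]
opening: 0.0448
```

apply_moves --slide '[[0,-0.8,0],[0,-1.6,0],[0,-2.4,0]]' --dr '[[0,0,0],[0,0,0],[0,0,0]]'

```text
t: 16.53
tool_pos: [0.6164, 0.1695, 0.0089]
eef_rot: [[-0.012, -1.0, -0.003], [-1.0, 0.012, 0.001], [-0.001, 0.003, -1.0]]
force: [-8.0, 1.6, 2.8]
opening: 0.0451
```

apply_moves --slide '[[0,-0.7,0],[0,-1.4,0],[0,-2.1,0]]' --dr '[[0,0,0],[0,0,0],[0,0,0]]'

```text
t: 16.78
tool_pos: [0.6185, 0.1695, 0.009]
eef_rot: [[-0.012, -1.0, -0.003], [-1.0, 0.012, 0.001], [-0.001, 0.003, -1.0]]
force: [-7.8, 2.8, 2.8]
opening: 0.0452
```

apply_moves --slide '[[0,-0.7,0],[0,-1.4,0],[0,-2.1,0]]' --dr '[[0,0,0],[0,0,0],[0,0,0]]'

```text
t: 17.03
tool_pos: [0.6206, 0.1695, 0.0089]
eef_rot: [[-0.012, -1.0, -0.003], [-1.0, 0.012, 0.001], [-0.001, 0.003, -1.0]]
force: [-6.3, 1.7, 3.1]
opening: 0.0448
```

apply_moves --slide '[[0,-0.7,0],[0,-1.4,0],[0,-2.1,0]]' --dr '[[0,0,0],[0,0,0],[0,0,0]]'

```text
t: 17.28
tool_pos: [0.6227, 0.1694, 0.0089]
eef_rot: [[-0.012, -1.0, -0.003], [-1.0, 0.012, 0.001], [-0.001, 0.003, -1.0]]
force: [-7.6, 2.6, 2.8]
opening: 0.0446
```

apply_moves --slide '[[0,-0.7,0],[0,-1.4,0],[0,-2.1,0]]' --dr '[[0,0,0],[0,0,0],[0,0,0]]'

```text
t: 17.53
tool_pos: [0.6248, 0.1694, 0.0089]
eef_rot: [[-0.012, -1.0, -0.003], [-1.0, 0.012, 0.001], [-0.001, 0.003, -1.0]]
force: [-7.6, 1.3, 3.0]
opening: 0.0447
```

apply_moves --slide '[[0,-0.7,0],[0,-1.4,0],[0,-2.1,0]]' --dr '[[0,0,0],[0,0,0],[0,0,0]]'

```text
t: 17.78
tool_pos: [0.6251, 0.1692, 0.0087]
eef_rot: [[-0.012, -1.0, -0.007], [-1.0, 0.012, 0.001], [-0.001, 0.007, -1.0]]
force: [-13.6, 2.0, 7.3]
opening: 0.0453
```

Bolt contact: the tool has stopped at x≈625 mm and the force rose from 7.6 to 13.6 N. Adding about 4 N.

apply_moves --slide '[[0,-0.4,0],[0,-0.8,0],[0,-1.2,0],[0,-1.2,0]]' --dr '[[0,0,0],[0,0,0],[0,0,0],[0,0,0]]'

```text
t: 18.12
tool_pos: [0.6251, 0.1691, 0.0084]
eef_rot: [[-0.012, -1.0, -0.009], [-1.0, 0.012, 0.002], [-0.001, 0.009, -1.0]]
force: [-15.5, 1.2, 8.3]
opening: 0.0452
```

apply_moves --slide '[[0,-0.4,0],[0,-0.9,0],[0,-0.9,0],[0,-0.9,0],[0,-0.9,0]]' --dr '[[0,0,0],[0,0,0],[0,0,0],[0,0,0],[0,0,0]]'

```text
t: 18.53
tool_pos: [0.6251, 0.1691, 0.0082]
eef_rot: [[-0.012, -1.0, -0.011], [-1.0, 0.012, 0.002], [-0.001, 0.011, -1.0]]
force: [-17.8, 1.8, 8.8]
opening: 0.045
```

apply_moves --slide '[[0,-0.2,0],[0,-0.2,0],[0,-0.2,0],[0,-0.2,0],[0,-0.2,0],[0,-0.2,0],[0,-0.2,0],[0,-0.2,0]]' --dr '[[0,0,0],[0,0,0],[0,0,0],[0,0,0],[0,0,0],[0,0,0],[0,0,0],[0,0,0]]'

```text
t: 19.2
tool_pos: [0.6251, 0.1691, 0.0082]
eef_rot: [[-0.012, -1.0, -0.011], [-1.0, 0.012, 0.002], [-0.002, 0.011, -1.0]]
force: [-17.3, 1.4, 9.9]
opening: 0.0452
```

Held at about 10 N above the drag for over half a second. Backing away.

apply_moves --slide '[[0,1.5,0],[0,3.5,0],[0,6,0],[0,12,0],[0,25,0],[0,50,0],[0,80,0],[0,80,-20],[0,80,-55],[0,80,-95],[0,80,-135],[0,80,-150],[60,110,-150],[120,140,-150],[170,160,-150],[200,160,-150],[200,160,-150],[200,160,-150],[200,160,-150]]' --dr '[[0,0,0],[0,0,0],[0,0,0],[0,0,0],[0,0,0],[0,0,0],[0,0,0],[0,0,0],[0,0,0],[0,0,0],[0,0,0],[0,0,0],[0,0,0],[0,0,0],[0,0,0],[0,0,0],[0,0,0],[0,0,0],[0,0,0]]'

```text
t: 20.78
tool_pos: [0.4673, -0.0331, 0.1601]
eef_rot: [[-0.02, -1.0, 0.002], [-1.0, 0.02, 0.001], [-0.001, -0.002, -1.0]]
force: [0.4, 0.2, 0.4]
opening: 0.0453
```

Run:
```python
from h import *
im=read_camera("top"); s=monitor.observe(); print(s["t"],s["tool_pos"],s["force"])
a=cv2.imread("pics/top0.png"); print("diff bystanders",[(n,int(cv2.absdiff(im,a)[v-9:v+9,u-9:u+9].mean())) for n,u,v in [("rack",290,135),("washer",334,140),("jar",149,126),("ball",150,158),("tape",102,246),("ring",387,260),("sd",440,172),("tray",146,195),("btn",280,241),("blue",337,247),("bolt",206,118)]])
cv2.imwrite("pics/t6f.png",im)
A=cv2.resize(im[90:170,170:240],None,fx=5.5,fy=5.5,interpolation=cv2.INTER_CUBIC)
B=cv2.resize(im[50:300,80:430],(385,275)); B=cv2.copyMakeBorder(B,0,165,0,0,0)
cv2.imwrite("pics/v6.png",np.hstack([A,B]))
```

```text
20.8333 [ 0.46822982 -0.03086104  0.15988485] [ 0.71904749  0.55955699 -0.25427372]
diff bystanders [('rack', 6), ('washer', 4), ('jar', 9), ('ball', 5), ('tape', 6), ('ring', 9), ('sd', 5), ('tray', 7), ('btn', 69), ('blue', 6), ('bolt', 31)]
```

View pics/v6.png

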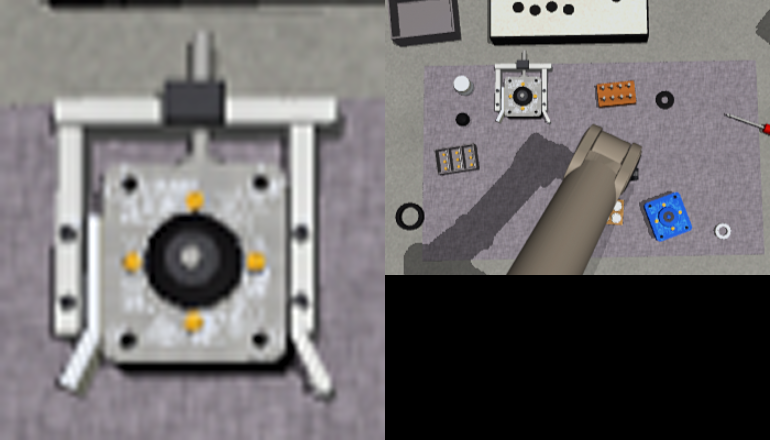

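The unit sits square in the nest against the bolt head. Its holes are at crop (129,184), (261,182), (129,340) and (260,340). Bystanders look unmoved; the button-box difference is only the arm covering it. Handing in.

```bash
python3 -c "
from rig import workorder; print(workorder.finish_job())"
```

```text
the job is handed in; nothing more can be done
None
```

The joystick unit is in the assembly nest, resting against the stop bolt, and the job is handed in at about 21 s of the 72 s allowed. I pushed it flat with two fingers low on its right face, through the gap between the bit rack and the button box. Then I pushed on its near face into the nest.

- **Seating:** the bolt contact showed at tool x ≈ 625 mm, with the unit moving at about 8 mm/s. I held about 17.5 N in all for more than half a second. Sliding drag had read about 7.6 N, so that is about 10 N on the bolt. The drag was a little above the 2–6 N you gave.
- **Final pose:** the last top picture shows the unit square in the nest, its leading face at the bolt head and its right side along the right rail.
- **Everything else:** the objects I compared with the first picture look unmoved. The arm covered the button box in that last picture, so its large difference there is not a check. The unit passed about 50 mm from the box. I did not compare the two red look-alikes, but nothing went near them.
- **Robot:** it ended up clear of everything, with force readings under 1 N.

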